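# Fetch the locating pin with sprung tongs and seat it in the collet

## Robot

A 7-joint arm with a two-finger parallel gripper is mounted at the origin on the work surface. World frame = base frame: x ahead of the robot, y to its left, z up, the work surface at z = 0. Lengths are in m, angles in rad, forces in N, time in s.
With the tool pointing down it reaches from about 0.4 to 0.85 m from the base axis. Payload 10.4 kg.
Tool frame: the origin (TCP) lies midway between the tips of the shut fingers; the grasp point (between the pads) lies 19 mm behind it (bot.hold_point_z is the distance from the TCP to the grasp point, in m); z points along the fingers, y is the direction in which the jaws open and shut (so a half turn about z gives the same grasp; the last joint's range is limited). The gripper opens to 85 mm and grips with 20 to 120 N. Pads are 22 mm wide; open, the fingers measure 114 mm over their backs; the gripper's body (76 mm by 85 mm) begins 54 mm behind the grasp point. The pads swing forward as they close: fully open they stand 13 mm farther back than shut.
Start: joints at [1.078, 0.332, -0.065, 1.46, 0.022, 1.35, -0.088], TCP at [0.283, -0.557, 0.231] pointing down, gripper open.
Joint ranges: [-2.6, 2.6], [-0.5, 2.12], [-1.47, 1.34], [0.16, 2.42], [-1.27, 4.41], [0.06, 2.06], [-2.6, 2.6]. Speed limits (rad/s): [2.22, 2.22, 2.79, 2.79, 3.14, 3.14, 3.14].

## Interface

Orientations are given as a unit quaternion [x, y, z, w].
In Python, from bench import bot gives the robot as it stands.
- The arm moves only by the tool step_arm, never from a script. Its argument "motion" is a list of rows, each a list of 6 numbers: the shift along the tool's x, y, z in mm, then the turn, a rotation vector about the tool's x, y, z in degrees. A call has 1 to 12 rows; each row shifts and turns the commanded pose from where the row before left it, along the tool's axes as they then stand; what a row does not reach is not made up. A row lasts 1/8 s, in which the tool goes at most 62.5 mm and 10.7 degrees, less where a joint would pass 70% of its speed; a pose out of reach is approached as far as the arm can. A call is refused whole if a number of a shift passes 62.5 or a number of a turn 10.7, either way. A call with a gripper value outside its range is refused whole. "gripper" is the opening, from 0 (shut) to 1 (fully open), set as the call begins (left out, the last holds). The fingers move at their own pace and stop on an object; the grip force is fixed at half the most. Time passes only in rows, so rows that do not move let the fingers close. It gives the time, the measured TCP pose, the force and the opening at its end, in the units of the state.
- bot.state(): the state, without advancing time (a new reading comes with each control period).
- bot.read_camera(name): name is "side" or "top" or "wrist"; returns a dict with "image" (420x560x3 uint8, blue, green, red), "intrinsics" (3x3 intrinsics, pixels), "distortion" ([k1, k2, p1, p2, k3] as OpenCV has them; the pictures are not rectified), "cam_to_world" (4x4, takes a point from camera to world coordinates); the wrist camera has in their place "tool_from_camera" (4x4, takes a point from camera to tool coordinates, whose origin is the TCP and whose axes are the flange's). Camera axes: x right, y up, looking along -z (the intrinsics and any distortion apply to the point x, -y, -z); pixel columns grow to the right and rows downward; lengths in m; the calibration is good to about 2 mm. A picture is of the moment at which its call begins: read the wrist's pose just before it. There is no depth.
- bot.job_done(): hands the job in, once; it reports no verdict.
The state is a dict: "t": time; "qpos": joint angles; "joint_velocities": joint speeds; "effort": joint torques, N m; "position": TCP position; "ee_rot": TCP orientation; "ft_force": force on the tool from outside, world axes, zero at the start; "ft_torque": the same for the moment, N m; "grip_width": finger opening in m.
Only numpy, scipy, OpenCV 4.12 (cv2) and the standard library are available. Lean on these libraries where they do the work, as an engineer would, in place of code of your own. Each camera call takes 0.05 s, during which the arm holds its last target. There are 200 camera calls.

## Task

Take the sprung tongs from their stand, squeeze them shut on the locating pin that stands deep in the narrow magazine pocket and lift it out, without touching the pin with the fingers. Stand the pin in the push-in collet, press pin and collet down together with the tongs until the collet is fully home, flush with its block, and set it with a steady press of about 20 N for half a second; then put the tongs back upright in their stand. Feel your way gently: nothing may be pressed with more than 30 N; leave everything else on the bench where it is.

Things in the scene. Friction and masses are not known exactly. Their poses are not given: they have to be found in the camera images.
- tongs_grip (a point): Sprung parallel steel tongs, 118 mm long, 110 g, standing tips-down in the stand; this point is mid grip zone, on their axis, 90 mm above the tips; z up, y across the two legs (y and -y alike). Flat legs, 22 mm wide from 70 to 118 mm above the tips, 12 mm below. Hold from above, a finger on the outside of each leg: 33 mm over the legs when sprung open. Dark head block between them at the top.
- tongs_leg_a (a joint): How far one leg has slid straight inwards along the tongs' y, m; both do so alike: 0 sprung open (33 mm over the legs), 0.0073 shut on nothing (18.4 mm), about 0.0064 on the pin (20 mm). The springs push back 8 N per leg at first, 10 N shut: a light squeeze to 31 mm carries the tongs still open; 20 N or more shuts them.
- tongs_tips (a point): Point on the tongs' axis level with the lower ends of the two legs, 90 mm below tongs_grip. Each leg ends in an upright V groove 15 mm high, 9 mm wide, that centres the pin; open, the groove edges stand 18 mm apart and the legs' outsides 33 mm.
- tongs_stop (a point): Lower end of the tongs' fixed central stop rod (foot 10 mm across), on the tongs' axis, 16 mm above the tips and 74 mm below tongs_grip. Lowered over the pin it lands on the pin's flat top; the jaws then stand round the pin's upper 16 mm. It also pushes the pin down when seating it.
- stand: Tong stand: upright open aluminium sleeve bolted to the fixture plate, origin at the centre of its underside. Inside 20 mm (x) by 40 mm (y), walls 4 mm, top edge 50 mm and inner floor 5 mm above its origin; square foot 60 mm. The tongs stand on the floor, their y along the stand's y, either way round.
- magazine: Pin magazine: grey upright block 42 (x) by 64 (y) by 82 mm high, bolted to the fixture plate, origin at the centre of its underside. One pocket opens at the top, 22 mm (x) by 44 mm (y), 70 mm deep (floor 12 mm above the origin). The tongs enter with their y along the magazine's y.
- pin_center (a point): Locating pin: plain steel dowel, 10 mm diameter, 40 mm long, chamfered foot, flat top, about 25 g, standing loose in the magazine pocket a few mm off its middle. This point is its centre, 20 mm from each end; z along the pin, up.
- collet_block: Square aluminium block 66 by 66 by 40 mm high with the round collet in its middle, bolted to the fixture plate; origin at the centre of its underside.
- collet_mouth (a point): Centre of the upper rim of the push-in collet, a dark steel round 29 mm across. Its mouth is a funnel 19 mm wide narrowing in 4 mm to a hole 11.6 mm wide; the hole's floor is 18 mm below the rim. This point moves down with the collet.
- collet (a joint): How far the collet is pushed in, m: at 0 it stands 6 mm proud of the block, at 0.006 it is home against a hard stop, its rim flush with the block. It starts between 0 and 0.002, needs about 8 N to move, and stays where it is left. At the hard stop the force rises steeply.
Things that resemble listed ones, but are neither listed nor needed, are in the scene too. There is more than one size of the part that bears tongs_grip; the job needs the largest.

How it is judged:
On the way, in this order (a step that is already met when the one before it is completed fails the run):
1. the pin is lifted clear of the magazine, held by the tongs (z of pin_center in the frame of magazine above 0.105 m and contact force between tongs and pin above 0.1 N and distance between pin_center and tongs_stop below 0.028 m), for 0.2 s.
2. the pin stands in the collet, the collet is home and is being set by a steady press of over 15 N through the pin (horizontal distance between pin_center and collet_mouth below 0.004 m and z of pin_center in the frame of collet_block below 0.045 m and value of joint collet above 0.005 m and contact force between pin and collet_block above 15 N), for 0.3 s.
At the end, for the whole second after the job is handed in: The pin stands upright on the collet's floor (within 4 mm of its axis and 7 degrees), the collet within 1 mm of fully home, and the tongs stand at rest on the floor of their stand, tips down, within 14 degrees of upright (horizontal distance between pin_center and collet_mouth below 0.004 m and z of pin_center in the frame of collet_block below 0.045 m and angle between pin_center's own z axis and vertical below 0.12 rad and value of joint collet above 0.005 m and horizontal distance between tongs_grip and stand below 0.02 m and z of tongs_grip in the frame of stand between 0.085 and 0.1 m and angle between tongs_grip's own z axis and vertical below 0.25 rad and linear speed of tongs below 0.02 m/s); the robot touches nothing.
It fails at once if the fingers touch the pin (contact force between the fingers and pin above 0.3 N).
It fails at once if something is pressed with more than 30 N: the pin, tongs or robot on the magazine, the collet and its block or the stand (contact force between any of pin, tongs, the arm and magazine above 30 N or contact force between any of pin, tongs, the arm and collet_block above 30 N or contact force between any of tongs, the arm and stand above 30 N).
It fails at once if the collet is pressed down without the pin in it (value of joint collet above 0.0035 m and horizontal distance between pin_center and collet_mouth above 0.01 m).
It fails at once if a bystander is moved (distance of any of hex_key, shaft_collar, driver, spanner, screw_cup, thumb_knob from where it was at the start of the episode above 0.02 m).
It also fails if it takes over 72 s, if anything falls off the work surface, if the arm or the gripper's body presses on something with over 40 N, if the wrist force passes 120 N, or if a joint passes its speed limit or range.

## Working session

There is one attempt and no reset: what is moved stays moved. The work goes in short steps, Python scripts to look and compute and a tool call to move; the robot and the scene stay as the last step left them, time stands still between calls to the robot, and variables do not carry over. Pictures are saved under pics/ and viewed, about 8 in all and at most 12, crops included, and the job is handed in when it is done.

Besides the shell and the picture viewer there is one more tool, called after "Request:" as a command line: name --pt "numbers of a row" for each row, then --argument value for the rest. step_arm: Moves the arm, as the interface text tells. Its arguments: {"type":"object","properties":{"motion":{"type":"array"},"gripper":{"type":"number"}},"required":["motion"]}

```bash
mkdir -p pics; cat > h.py <<'E'
import cv2,numpy as np
from bench import bot
from scipy.spatial.transform import Rotation as R
def snap(n,f):
    s=bot.state(); c=bot.read_camera(n); cv2.imwrite('pics/'+f,c['image'])
    K=np.array(c['intrinsics']);D=np.array(c['distortion'],float)
    if n=='wrist':
        T=np.eye(4);T[:3,:3]=R.from_quat(s['ee_rot']).as_matrix();T[:3,3]=s['position'];T=T@np.array(c['tool_from_camera'])
    else: T=np.array(c['cam_to_world'])
    np.savez('pics/'+f[:-4]+'.npz',K=K,D=D,T=T); return c['image'],K,D,T
def load(f):
    z=np.load('pics/'+f[:-4]+'.npz'); return z['K'],z['D'],z['T']
def ray(f,px):
    K,D,T=load(f);u=cv2.undistortPoints(np.array([[px]],float),K,D)[0,0]
    d=T[:3,:3]@np.array([u[0],-u[1],-1]);return T[:3,3],d/np.linalg.norm(d)
def plane(f,px,z):
    o,d=ray(f,px);return o+d*(z-o[2])/d[2]
def proj(f,P):
    K,D,T=load(f);p=np.linalg.inv(T)@np.append(P,1);return cv2.projectPoints(np.array([[p[0],-p[1],-p[2]]]),np.zeros(3),np.zeros(3),K,D)[0][0,0]
def tri(obs):
    A=np.zeros((3,3));b=np.zeros(3);L=[ray(*o) for o in obs]
    for o,d in L:
        M=np.eye(3)-np.outer(d,d);A+=M;b+=M@o
    x=np.linalg.solve(A,b);return x,[np.linalg.norm((np.eye(3)-np.outer(d,d))@(x-o)) for o,d in L]
E
python3 - <<'E'
from h import *
a=snap('top','top0.png');b=snap('side','side0.png');c=snap('wrist','wrist0.png')
for n,x in zip('tsw',(a,b,c)): print(n,x[1][0,0],x[3].round(3).tolist())
print(bot.state())
E
```

```text
t 380.5336339520484 [[0.021, 0.986, -0.165, 0.31], [-1.0, 0.02, -0.013, -0.0], [-0.009, 0.165, 0.986, 0.754], [0.0, 0.0, 0.0, 1.0]]
s 407.4047417419703 [[-0.842, 0.335, -0.422, 0.137], [-0.539, -0.53, 0.655, 0.435], [-0.004, 0.779, 0.627, 0.544], [0.0, 0.0, 0.0, 1.0]]
w 308.2264435673431 [[0.453, 0.848, 0.274, 0.353], [-0.892, 0.431, 0.138, -0.521], [-0.001, -0.307, 0.952, 0.374], [0.0, 0.0, 0.0, 1.0]]
{'t': 0.15, 'qpos': array([ 1.07841443,  0.33270034, -0.06470089,  1.46070429,  0.02156649,
        1.34991098, -0.08849578]), 'joint_velocities': array([ 0.00021318, -0.00127537,  0.00076193, -0.00221732, -0.00072595,
       -0.00047144,  0.00104392]), 'effort': array([ 4.68501676e-04, -6.25823450e+01,  4.89942951e-02, -3.91848421e+01,
        1.62051490e-02,  7.62349024e-03, -7.24208371e-05]), 'position': array([ 0.28282166, -0.5570461 ,  0.23073623]), 'ee_rot': array([ 9.72538007e-01,  2.32743551e-01, -1.25028846e-04, -4.99455811e-04]), 'ft_force': array([-0.43036082,  0.26988649, -1.16102247]), 'ft_torque': array([-0.0410843 ,  0.02151066, -0.00488098]), 'grip_width': 0.08550745362746198}
```

View pics/top0.png

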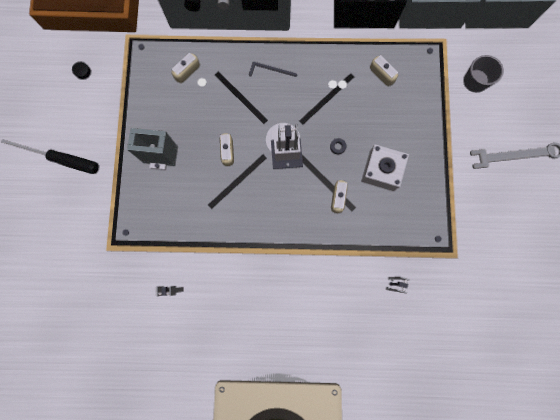

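View pics/side0.png

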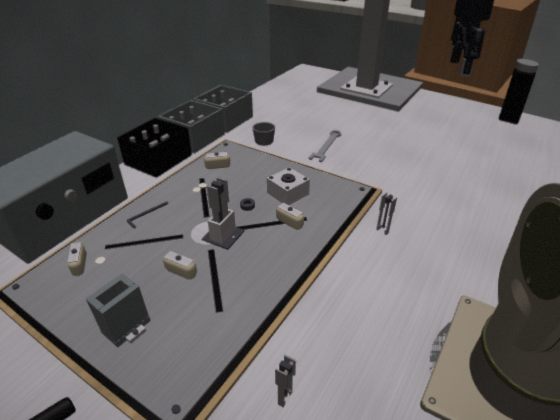

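The top view shows the magazine at about (150,145), the stand with tongs at (286,150) and the collet block at (387,166). Two smaller tongs decoys stand at (170,291) and (398,285). The side view shows the tongs in the stand at (220,205), the magazine at (118,308) and the collet at (288,182).

```bash
python3 - <<'E'
from h import *
t=cv2.imread('pics/top0.png');s=cv2.imread('pics/side0.png')
def c(i,x,y,w=66,h=75,k=4): return cv2.resize(i[y:y+h,x:x+w],None,fx=k,fy=k,interpolation=cv2.INTER_CUBIC)
cv2.imwrite('pics/c1.png',np.vstack([np.hstack([c(t,120,110),c(t,253,110),c(t,354,130)]),np.hstack([c(s,86,270),c(s,193,175),c(s,258,160)])]))
for n,p in dict(mag=(152,135),st=(286,160),col=(388,165)).items():
  for z in (.01,.05,.09): print(n,z,plane('top0.png',p,z).round(3))
print(tri([('top0.png',(387.5,165)),('side0.png',(288,179))]))
E
```

```text
mag 0.01 [0.587 0.268 0.01 ]
mag 0.05 [0.572 0.253 0.05 ]
mag 0.09 [0.557 0.239 0.09 ]
st 0.01 [ 0.539 -0.007  0.01 ]
st 0.05 [ 0.527 -0.007  0.05 ]
st 0.09 [ 0.515 -0.007  0.09 ]
col 0.01 [ 0.532 -0.212  0.01 ]
col 0.05 [ 0.52  -0.201  0.05 ]
col 0.09 [ 0.508 -0.19   0.09 ]
(array([ 0.51760482, -0.19763603,  0.05882483]), [np.float64(3.746477528992088e-05), np.float64(3.746477529017825e-05)])
```

View pics/c1.png

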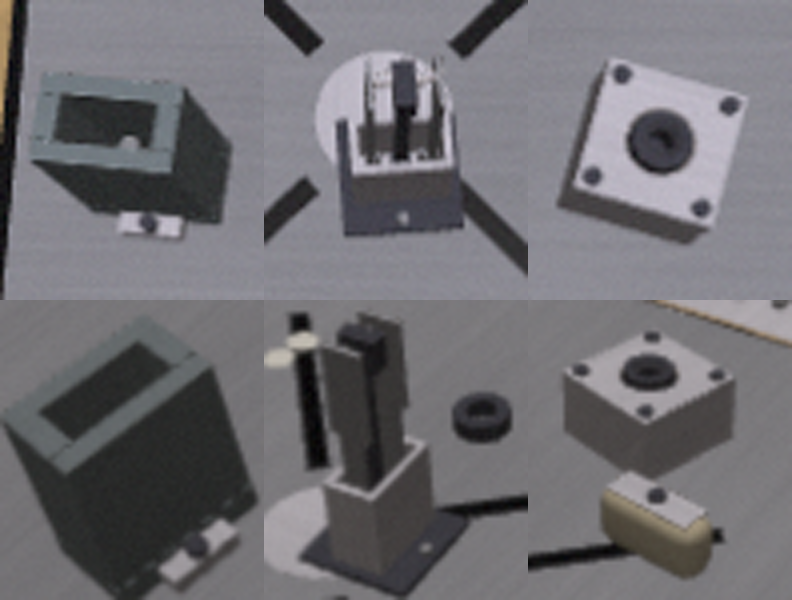

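The crops show the magazine pocket and the tongs' two legs both lying roughly along world y. The block is turned about 15°, with the dark collet in its middle. Next I'll move over the collet for a wrist view.

Request:
step_arm --pt "46.6 -26.4 0 0 0 0" --pt "46.6 -26.4 0 0 0 0" --pt "46.6 -26.4 0 0 0 0" --pt "46.6 -26.4 0 0 0 0" --pt "46.6 -26.4 0 0 0 0" --pt "46.6 -26.4 0 0 0 0" --pt "46.6 -26.4 0 0 0 0" --pt "46.6 -26.4 0 0 0 0" --pt "0 0 0 0 0 9" --pt "0 0 0 0 0 9" --pt "0 0 0 0 0 9" --pt "0 0 0 0 0 0" --gripper 1

```text
t: 1.65
position: [0.5196, -0.2001, 0.2311]
ee_rot: [1.0, -0.0, -0.0, -0.0]
ft_force: [0.0, -0.5, -0.5]
grip_width: 0.0857
```

```bash
python3 - <<'E'
from h import *
snap('wrist','wc.png')
E
```

Request:
step_arm --pt "0 -50 0 0 0 0" --pt "0 -50 0 0 0 0" --pt "0 -50 0 0 0 0" --pt "0 -46 0 0 0 0" --pt "0 0 0 0 0 0" --pt "0 0 0 0 0 0"

```text
t: 2.45
position: [0.52, -0.005, 0.2312]
ee_rot: [1.0, 0.0, -0.0, 0.0]
ft_force: [0.4, -0.7, -0.2]
grip_width: 0.0853
```

```bash
python3 - <<'E'
from h import *
snap('wrist','ws.png')
print(bot.state()['ft_force'])
cv2.imwrite('pics/c2.png',cv2.resize(np.hstack([cv2.imread('pics/wc.png')[:,80:480],cv2.imread('pics/ws.png')[:,80:480]]),None,fx=1,fy=1))
E
```

```text
[-0.26042773 -0.71845849  0.20725213]
```

View pics/c2.png

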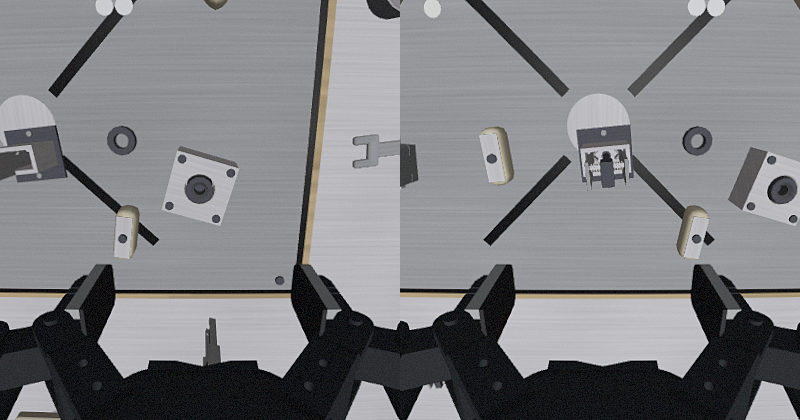

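The left half (over the collet) shows the collet round at about (200,188) in the crop and the block around it. The right half shows the stand and tongs at about (607,165). Next is the magazine, seen nearly straight down.

Request:
step_arm --pt "-6 -49 0 0 0 0" --pt "-6 -49 0 0 0 0" --pt "-6 -49 0 0 0 0" --pt "-6 -49 0 0 0 0" --pt "-6 -49 0 0 0 0" --pt "0 0 0 0 0 0" --pt "0 0 0 0 0 0"

```text
t: 3.38
position: [0.4911, 0.2394, 0.231]
ee_rot: [1.0, -0.001, -0.0, 0.0]
ft_force: [0.6, -0.2, -0.2]
grip_width: 0.0852
```

```bash
python3 - <<'E'
from h import *
i=snap('wrist','wm.png')[0]
f=cv2.imread('pics/ws.png');c=cv2.imread('pics/wc.png')
k=lambda i,x,y,w=100,h=100,s=4: cv2.resize(i[y:y+h,x:x+w],None,fx=s,fy=s,interpolation=cv2.INTER_CUBIC)
p=proj('wm.png',[.558,.24,.095]).round().astype(int);print(p)
x0,y0=max(p[0]-50,0),max(p[1]-75,0);print('mag crop origin',x0,y0)
cv2.imwrite('pics/c3.png',np.hstack([k(i,x0,y0,100,150),np.vstack([k(f,236,112,100,75),k(c,230,150,100,75)])]))
E
```

```text
[282 122]
mag crop origin 232 47
```

View pics/c3.png

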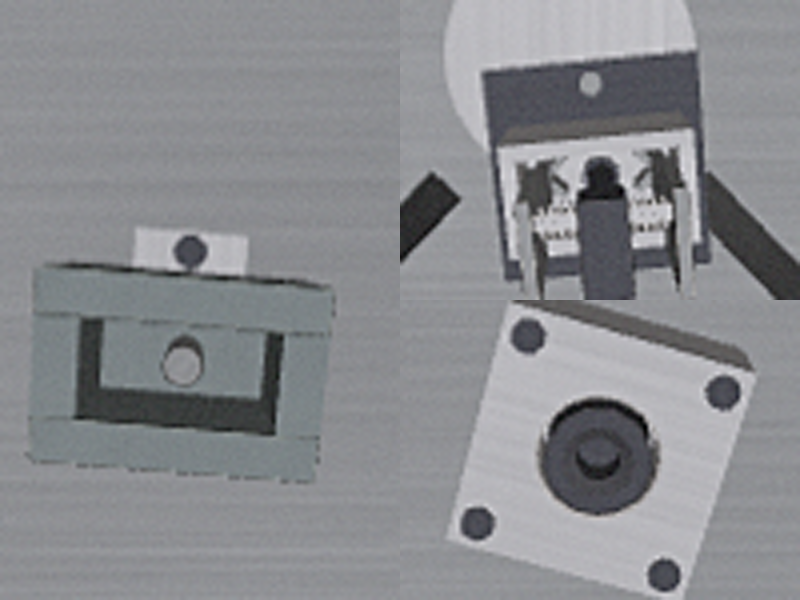

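The magazine crop shows its top face with corners at about (35,268), (335,290), (315,482) and (30,460). The pocket is inside it, and the pin's bright top is at (182,366). The collet rim is centred at about (600,457), and the stand is at the upper right with the tongs legs at x≈530 and 683. Next I'll take a straight-down view of the tongs.

Request:
step_arm --pt "-6 49 0 0 0 0" --pt "-6 49 0 0 0 0" --pt "-6 49 0 0 0 0" --pt "-6 49 0 0 0 0" --pt "-6 49 0 0 0 0" --pt "0 0 0 0 0 0" --pt "0 0 0 0 0 0"

```text
t: 4.3
position: [0.46, -0.0047, 0.2315]
ee_rot: [1.0, -0.002, 0.0, -0.0]
ft_force: [-0.0, 1.2, -0.2]
grip_width: 0.0854
```

```bash
python3 - <<'E'
from h import *
i=snap('wrist','wt.png')[0]
p=proj('wt.png',[.53,-.006,.1]).round().astype(int);print(p)
x0,y0=max(p[0]-50,0),max(p[1]-50,0);print('crop origin',x0,y0)
k=lambda i,x,y,w=100,h=100,s=4: cv2.resize(i[y:y+h,x:x+w],None,fx=s,fy=s,interpolation=cv2.INTER_CUBIC)
cv2.imwrite('pics/c4.png',np.hstack([k(i,x0,y0),k(cv2.imread('pics/ws.png'),236,112)]))
g=lambda x,y:(x/4+232,y/4+47)
b=.0135
out=np.array([plane('wm.png',g(*q),b+.082) for q in [(35,268),(335,290),(315,482),(30,460)]])
inn=np.array([plane('wm.png',g(*q),b+.082) for q in [(80,315),(283,333),(275,435),(78,418)]])
for a in (out,inn):
  print(a.mean(0).round(4),[round(np.linalg.norm(a[j]-a[j-1])*1e3,1) for j in range(4)],[round(np.degrees(np.arctan2(*(a[j]-a[j-1])[:2])),1) for j in range(4)])
print('pin',plane('wm.png',g(182,366),b+.052))
gc=lambda x,y:((x-400)/4+230,(y-300)/4+150)
print('collet',plane('wc.png',gc(600,457),b+.045))
bl=np.array([plane('wc.png',gc(*q),b+.04) for q in [(528,336),(723,393),(664,575),(478,523)]])
print('screws',bl.mean(0),[round(np.linalg.norm(bl[j]-bl[j-1])*1e3,1) for j in range(4)])
# tri of collet & base height
print(tri([('wc.png',gc(600,457)),('top0.png',(354+132.5/4,130+142/4)),('side0.png',(258+(649-528)/4,160+(372-300)/4))]))
# block corner heights top face: side view corners vs top
for a,c in [((80,58),(124,330)),((216,60+37),(207,369)),((185,228),(122,412)),((34,204),(36,372))]:
  print(tri([('top0.png',(354+a[0]/4,130+a[1]/4)),('side0.png',(258+c[0]/4,160+(c[1]-300)/4))]))
E
```

```text
[284 119]
crop origin 234 69
[0.5417 0.2448 0.0955] [np.float64(42.0), np.float64(65.4), np.float64(42.5), np.float64(65.0)] [np.float64(93.9), np.float64(-175.8), np.float64(-85.5), np.float64(4.6)]
[0.542  0.2448 0.0955] [np.float64(22.5), np.float64(44.7), np.float64(22.5), np.float64(44.5)] [np.float64(92.9), np.float64(-174.9), np.float64(-86.3), np.float64(5.1)]
pin [0.54136432 0.24459727 0.0655    ]
collet [ 0.51658762 -0.19689271  0.0585    ]
screws [ 0.51472926 -0.19638003  0.0535    ] [np.float64(53.1), np.float64(53.3), np.float64(53.2), np.float64(53.1)]
(array([ 0.51665589, -0.19677555,  0.06145774]), [np.float64(0.0006884656356113456), np.float64(0.0009233692243844231), np.float64(0.0006434280184840221)])
(array([ 0.51961399, -0.16683666,  0.10986515]), [np.float64(0.02005356747906256), np.float64(0.020053567479062312)])
(array([ 0.51949332, -0.24884523,  0.04270691]), [np.float64(0.02542464244982915), np.float64(0.025424642449829296)])
(array([ 0.50372141, -0.22059428,  0.02471062]), [np.float64(0.022337629378553124), np.float64(0.02233762937855334)])
(array([ 0.49613489, -0.12915383,  0.10359603]), [np.float64(0.024336529182652455), np.float64(0.02433652918265236)])
```

View pics/c4.png

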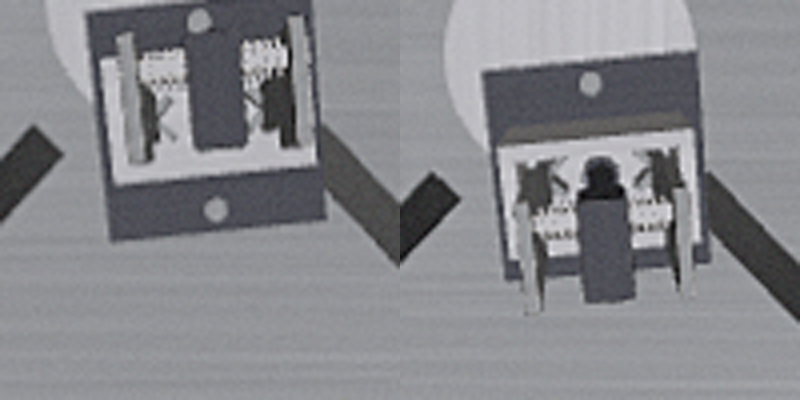

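In the left crop (straight down) the tongs' head block is centred at (217,90). The outer edges of the legs run from (117,37) to (130,162) and from (304,15) to (315,147), so the tongs are turned about 5.5°. The right crop has the head at (207,246).

```bash
python3 - <<'E'
from h import *
g=lambda x,y:(x/4+234,y/4+69); w=lambda x,y:(x/4+236,y/4+112)
print('head',tri([('wt.png',g(217,90)),('ws.png',w(207,246))]))
for z in (.134,.139,.144):
  L=np.array([plane('wt.png',g(*q),z) for q in [(117,37),(304,15),(315,147),(130,162)]])
  print(z,'tongs',L.mean(0).round(4),[round(np.linalg.norm(L[j]-L[j-1])*1e3,1) for j in range(4)])
  d=L[0]-L[1]+L[3]-L[2];print('yaw',np.degrees(np.arctan2(-d[0],d[1])))
for z in (.02,.022):
  a=plane('wt.png',g(112,240),z);c=plane('wt.png',g(327,218),z);d=a-c;print('foot edge mid',((a+c)/2).round(4),np.linalg.norm(d),'yaw',np.degrees(np.arctan2(-d[0],d[1])))
  a=plane('wt.png',g(86,13),z);print('foot corner left', a.round(4))
# foot yaw ws
a=plane('ws.png',w(83,72),.02);c=plane('ws.png',w(297,50),.02);d=a-c;print('far edge mid',((a+c)/2).round(4),np.linalg.norm(d),np.degrees(np.arctan2(-d[0],d[1])))
# rim of stand
a=plane('ws.png',w(100,148),.066);c=plane('ws.png',w(292,128),.066);d=a-c;print('rim far mid',((a+c)/2).round(4),np.linalg.norm(d),np.degrees(np.arctan2(-d[0],d[1])))
for b in(.0135,.0165,.0185):print('pin',plane('wm.png',(182/4+232,366/4+47),b+.052).round(4),'pocket',np.mean([plane('wm.png',(x/4+232,y/4+47),b+.082) for x,y in [(80,315),(283,333),(275,435),(78,418)]],0).round(4),'collet',plane('wc.png',(280,150+157/4),b+.045).round(4))
print(bot.state()['position'],bot.hold_point_z)
E
```

```text
head (array([ 0.55035179, -0.00853866,  0.13900182]), [np.float64(2.827290653695371e-05), np.float64(2.8272906536951815e-05)])
0.134 tongs [ 0.5504 -0.0085  0.134 ] [np.float64(22.0), np.float64(34.1), np.float64(23.1), np.float64(34.6)]
yaw 5.231923219237257
0.139 tongs [ 0.5502 -0.0084  0.139 ] [np.float64(21.5), np.float64(33.4), np.float64(22.6), np.float64(33.8)]
yaw 5.23192321923727
0.144 tongs [ 0.5499 -0.0083  0.144 ] [np.float64(21.1), np.float64(32.7), np.float64(22.1), np.float64(33.1)]
yaw 5.231923219237188
foot edge mid [ 0.5197 -0.0113  0.02  ] 0.06031070612386252 yaw 5.5526693272730085
foot corner left [0.576  0.0244 0.02  ]
foot edge mid [ 0.5198 -0.0112  0.022 ] 0.05997040579599857 yaw 5.552669327272957
foot corner left [0.5758 0.0242 0.022 ]
far edge mid [ 0.5785 -0.0056  0.02  ] 0.060064601153969714 5.7571295410269485
rim far mid [ 0.5626 -0.0069  0.066 ] 0.04772869484142781 5.929741201112781
pin [0.5414 0.2446 0.0655] pocket [0.542  0.2448 0.0955] collet [ 0.5166 -0.1969  0.0585]
pin [0.5416 0.2446 0.0685] pocket [0.5423 0.2447 0.0985] collet [ 0.5174 -0.1969  0.0615]
pin [0.5418 0.2445 0.0705] pocket [0.5425 0.2447 0.1005] collet [ 0.5179 -0.1969  0.0635]
[ 0.46009797 -0.00387839  0.23143031] 0.0187
```

Request:
step_arm --pt "45 2 0 0 0 0" --pt "45 2 0 0 0 0" --pt "0 0 0 0 0 -5.5" --pt "0 0 30 0 0 0" --pt "0 0 30 0 0 0" --pt "0 0 0 0 0 0" --pt "0 0 0 0 0 0"

```text
t: 5.22
position: [0.5507, -0.0075, 0.1725]
ee_rot: [0.999, 0.048, 0.001, -0.0]
ft_force: [-0.7, -0.5, 0.1]
grip_width: 0.0856
```

Request:
step_arm --pt "-0.8 0.9 20 0 0 0" --pt "0 0 20 0 0 0" --pt "0 0 20 0 0 0" --pt "0 0 12 0 0 0" --pt "0 0 7.5 0 0 0" --pt "0 0 0 0 0 0" --pt "0 0 0 0 0 0"

```text
t: 6.1
position: [0.5498, -0.0092, 0.0925]
ee_rot: [0.999, 0.047, 0.001, 0.0]
ft_force: [0.5, 0.1, 0.3]
grip_width: 0.0854
```

Request:
step_arm --pt "0 0 0 0 0 0" --pt "0 0 0 0 0 0" --pt "0 0 0 0 0 0" --pt "0 0 0 0 0 0" --pt "0 0 0 0 0 0" --pt "0 0 0 0 0 0" --gripper 0.36

```text
t: 6.85
position: [0.5495, -0.0094, 0.092]
ee_rot: [0.999, 0.047, 0.0, 0.0]
ft_force: [-1.2, -0.1, 2.8]
grip_width: 0.0308
```

Request:
step_arm --pt "0 0 -6 0 0 0" --pt "0 0 -10 0 0 0" --pt "0 0 -20 0 0 0" --pt "0 0 -24 0 0 0" --pt "0 0 -25 0 0 0" --pt "0 0 -15 0 0 0" --pt "0 0 0 0 0 0" --pt "0 0 0 0 0 0"

```text
t: 7.85
position: [0.5488, -0.0093, 0.1909]
ee_rot: [0.999, 0.047, -0.001, -0.0]
ft_force: [-0.2, 0.6, -1.4]
grip_width: 0.0311
```

```bash
python3 - <<'E'
from h import *
i=snap('wrist','wh.png')[0];s=snap('side','sh.png')[0]
st=bot.state();print(st['ft_force'],st['grip_width'],st['position'])
p=proj('sh.png',st['position']).round().astype(int);print(p)
x0,y0=max(p[0]-60,0),max(p[1]-70,0);print(x0,y0)
cv2.imwrite('pics/c5.png',np.hstack([i[:,120:440],cv2.resize(s[y0:y0+140,x0:x0+130],None,fx=3,fy=3)]))
E
```

```text
[ 0.42916802  0.09868906 -0.32012984] 0.030887327356751572 [ 0.5487985  -0.0092685   0.19074387]
[215 160]
155 90
```

View pics/c5.png

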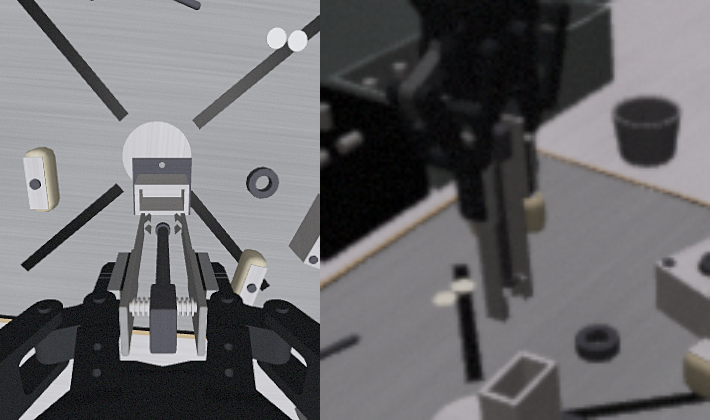

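The wrist view shows the tongs held centred and open, with the rod foot at about (283,230). The side crop shows them hanging upright over the empty stand. Next I'll refine the pin's position and the tongs' offset.

```bash
python3 - <<'E'
from h import *
s=bot.state();Rm=R.from_quat(s['ee_rot']).as_matrix();P=s['position']
for n,t in dict(stop=(0,0,.0545),tip=(0,0,.0705),head=(0,0,-.048)).items(): print(n,proj('wh.png',P+Rm@np.array(t)).round(1))
i=cv2.cvtColor(cv2.imread('pics/wm.png'),cv2.COLOR_BGR2HSV)
c=i[47+75:47+110,232+15:232+75]
m=((c[...,1]<28)&(c[...,2]>110)).astype(np.uint8)
n,l,st,ce=cv2.connectedComponentsWithStats(m)
for k in range(1,n):
  if st[k,4]>15:print(st[k],ce[k]+[247,122],plane('wm.png',ce[k]+[247,122],.0685))
w=cv2.cvtColor(cv2.imread('pics/wh.png'),cv2.COLOR_BGR2GRAY)
print(w[215:240,270:297])
print('yaw',R.from_quat(s['ee_rot']).as_euler('ZYX',degrees=True))
E
```

```text
stop [283.3 228.1]
tip [283.2 220.1]
head [283.9 329.2]
[   0    0   60   35 1382] [277.14688857 136.45296671] [0.54359592 0.2448793  0.0685    ]
[[ 76 149 170 163 163 161 163 163 165 160 163 162 158 158 160 161 160 161
  162 163 162 161 166 172 113  73  77]
 [ 70 151 172 172 168 167 170 169 165 166 166 168 165 166 165 161 161 163
  163 167 164 162 160 169 128  81  76]
 [ 71 150 175 167 171 167 169 168 170 170 169 171 169 170 167 168 170 171
  169 170 168 168 165 177 135  80  77]
 [ 69 170 165 163 166 167 165 165 168 168 168 169 169 169 169 170 168 171
  166 169 170 167 172 176 136  81  78]
 [ 73 169 168 161 163 168 164 162 162 164 163 163 164 164 166 166 166 165
  169 169 166 170 171 174 162  87  69]
 [ 91 174 169 170 167 166 166 166 168 168 164 166 167 168 165 167 162 161
  164 162 168 164 167 170 156  76  93]
 [ 96 166 167 168 168 164 165 167 167 169 174 179 184 180 180 176 170 168
  167 167 164 164 166 168 170 101 171]
 [145 169 171 168 169 167 168 166 176 184 131  91  61  85  86 143 181 173
  167 168 165 166 167 168 170 172 169]
 [172 170 169 166 166 168 172 183 130  69  39  27 
[... 1225 characters left out ...]
2  41  42  40  43  42  42  44  38  40  42
   68 127 172 169 167 168 170 145 164]
 [170 170 171 169 170 176 163  81  38  43  36  44  38  45  43  40  45  35
   93 176 173 169 167 169 170 170 168]
 [168 170 166 171 172 175 185  99  35  49  44  40  45  42  44  45  40  32
  109 177 172 168 168 168 167 166 169]
 [164 163 169 165 168 172 181  94  34  37  51  45  44  44  47  36  44  31
  107 179 174 170 165 171 169 167 169]
 [163 164 166 166 164 170 180  96  31  39  42  46  47  46  44  45  42  37
  107 173 171 169 171 170 169 171 172]
 [167 167 165 166 168 167 179  94  34  46  41  48  44  45  41  46  43  23
  104 173 170 168 167 168 164 167 169]]
yaw [ 5.41845263e+00  9.43175707e-02 -1.79987680e+02]
```

Request:
step_arm --pt "0 0 -12 0 0 0" --pt "0 0 -12 0 0 0" --pt "0 0 0 0 0 5" --pt "0 0 0 0 0 4.7" --pt "-1.6 -16 0 0 0 0" --pt "-3.5 -33 0 0 0 0" --pt "-4.2 -39.5 0 0 0 0" --pt "-4.2 -39.5 0 0 0 0" --pt "-4.2 -40 0 0 0 0" --pt "-4 -38 0 0 0 0" --pt "-3.3 -31 0 0 0 0" --pt "-1.5 -15 0 0 0 0"

```text
t: 9.45
position: [0.5408, 0.2471, 0.2162]
ee_rot: [0.999, -0.035, -0.0, -0.001]
ft_force: [0.4, -0.3, -0.5]
grip_width: 0.0309
```

Request:
step_arm --pt "0 0 0 0 0 0" --pt "0 0 0 0 0 0" --pt "0 0 0 0 0 0"

```text
t: 9.82
position: [0.5422, 0.2426, 0.2159]
ee_rot: [0.999, -0.038, 0.0, 0.0]
ft_force: [-0.4, 0.5, -0.6]
grip_width: 0.0311
```

```bash
python3 - <<'E'
from h import *
i=snap('wrist','wb.png')[0]
s=bot.state();print(s['position'],R.from_quat(s['ee_rot']).as_euler('ZYX',degrees=True),s['grip_width'],s['ft_force'])
p=proj('wb.png',[.5416,.2446,.09]).round().astype(int);print(p)
cv2.imwrite('pics/c6.png',cv2.resize(i[p[1]-70:p[1]+80,p[0]-70:p[0]+70],None,fx=4,fy=4,interpolation=cv2.INTER_CUBIC))
print(p-70)
E
```

```text
[0.5420953  0.24285257 0.21586431] [-4.37431367e+00 -1.61554909e-02  1.79972388e+02] 0.03128219469231438 [-0.04564414  0.04206847 -1.11869096]
[281 200]
[211 130]
```

View pics/c6.png

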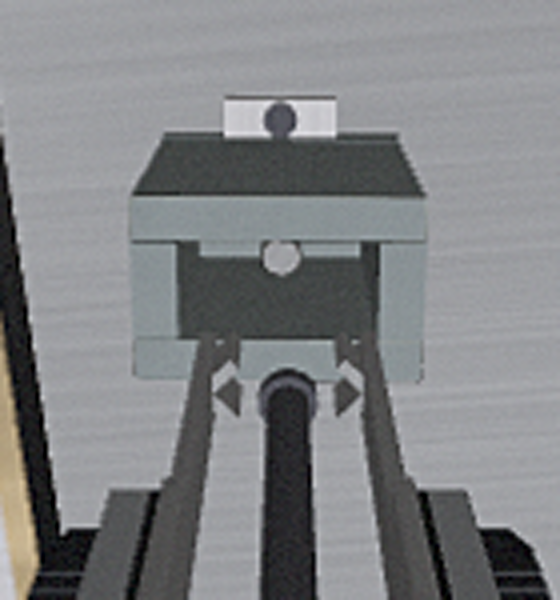

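The view shows the pin top at crop (281,258), the rod foot at (287,395) between the V tips, and the pocket aligned with the tongs.

```bash
python3 - <<'E'
from h import *
s=bot.state()
Z=s['position'][2]
g=lambda x,y:(x/4+211,y/4+130)
for b in(.0155,.0175):print('pin',plane('wb.png',g(281,258),b+.052).round(4))
print('pocket far edge mid',plane('wb.png',g(278,241),.0985),plane('wb.png',g(278,338),.0985))
for y in(395,399):print('stop',plane('wb.png',g(287.5,y),Z-.053).round(4),s['position'])
print('pin2 tri',tri([('wb.png',g(281,258)),('wm.png',(182/4+232,366/4+47))]))
E
```

```text
pin [0.5403 0.2445 0.0675]
pin [0.5408 0.2444 0.0695]
pocket far edge mid [0.55268995 0.24403872 0.0985    ] [0.53038971 0.24579116 0.0985    ]
stop [0.5422 0.2429 0.1629] [0.5420953  0.24285257 0.21586431]
stop [0.5415 0.2429 0.1629] [0.5420953  0.24285257 0.21586431]
pin2 tri (array([0.54216191, 0.24437424, 0.07427589]), [np.float64(8.545125850815331e-05), np.float64(8.545125850823219e-05)])
```

Request:
step_arm --pt "-1.1 -1.5 10 0 0 0" --pt "0 0 12 0 0 0" --pt "0 0 12 0 0 0" --pt "0 0 6 0 0 0" --pt "0 0 3 0 0 0" --pt "0 0 3 0 0 0" --pt "0 0 3 0 0 0" --pt "0 0 3 0 0 0" --pt "0 0 0 0 0 0"

```text
t: 11.0
position: [0.5407, 0.2456, 0.1636]
ee_rot: [0.999, -0.037, -0.0, 0.0]
ft_force: [-0.2, -0.0, -1.1]
grip_width: 0.0311
```

Request:
step_arm --pt "0 0 4 0 0 0" --pt "0 0 4 0 0 0" --pt "0 0 4 0 0 0" --pt "0 0 4 0 0 0" --pt "0 0 4 0 0 0" --pt "0 0 4 0 0 0" --pt "0 0 4 0 0 0" --pt "0 0 2 0 0 0" --pt "0 0 0 0 0 0"

```text
t: 12.12
position: [0.5407, 0.2456, 0.1337]
ee_rot: [0.999, -0.037, -0.0, 0.0]
ft_force: [-0.0, 0.5, -1.6]
grip_width: 0.0308
```

Request:
step_arm --pt "0 1 1 0 0 0" --pt "0 0 1 0 0 0" --pt "0 0 1 0 0 0" --pt "0 0 1 0 0 0" --pt "0 0 1 0 0 0" --pt "0 0 1 0 0 0" --pt "0 0 0 0 0 0"

```text
t: 13.0
position: [0.5406, 0.2446, 0.1277]
ee_rot: [0.999, -0.037, -0.0, 0.0]
ft_force: [-0.1, -0.1, -1.5]
grip_width: 0.0308
```

Request:
step_arm --pt "0 0 1 0 0 0" --pt "0 0 1 0 0 0" --pt "0 0 0 0 0 0"

```text
t: 13.38
position: [0.5406, 0.2446, 0.1257]
ee_rot: [0.999, -0.037, -0.0, 0.0]
ft_force: [0.5, 0.9, -1.1]
grip_width: 0.031
```

Request:
step_arm --pt "0 0 1 0 0 0" --pt "0 0 0 0 0 0"

```text
t: 13.62
position: [0.5406, 0.2446, 0.1247]
ee_rot: [0.999, -0.037, -0.0, 0.0]
ft_force: [0.6, -0.4, -0.9]
grip_width: 0.0308
```

Request:
step_arm --pt "0 0 1 0 0 0" --pt "0 0 0 0 0 0"

```text
t: 13.88
position: [0.5406, 0.2446, 0.1237]
ee_rot: [0.999, -0.037, -0.0, 0.0]
ft_force: [0.1, -0.2, -1.0]
grip_width: 0.0307
```

Request:
step_arm --pt "0 0 0.7 0 0 0" --pt "0 0 0 0 0 0"

```text
t: 14.12
position: [0.5407, 0.2447, 0.1231]
ee_rot: [0.999, -0.037, 0.0, 0.0]
ft_force: [-0.2, 0.3, -1.7]
grip_width: 0.031
```

Request:
step_arm --pt "0 0 0 0 0 0" --pt "0 0 0 0 0 0" --pt "0 0 0 0 0 0" --pt "0 0 0 0 0 0" --pt "0 0 0 0 0 0" --pt "0 0 0 0 0 0" --gripper 0

```text
t: 14.88
position: [0.5413, 0.2448, 0.124]
ee_rot: [0.999, -0.037, 0.001, -0.0]
ft_force: [-0.2, -1.0, 5.5]
grip_width: 0.0153
```

Request:
step_arm --pt "0 0 -2 0 0 0" --pt "0 0 -4 0 0 0" --pt "0 0 -6 0 0 0" --pt "0 0 -8 0 0 0" --pt "0 0 0 0 0 0" --pt "0 0 0 0 0 0"

```text
t: 15.62
position: [0.5406, 0.2446, 0.1431]
ee_rot: [0.999, -0.037, 0.0, 0.0]
ft_force: [0.2, 0.9, -2.3]
grip_width: 0.0154
```

```bash
python3 - <<'E'
from h import *
i=snap('wrist','wg.png')[0]
s=bot.state();print(s['position'],R.from_quat(s['ee_rot']).as_euler('ZYX',degrees=True),s['grip_width'],s['ft_force'])
cv2.imwrite('pics/c7.png',cv2.resize(i[150:350,180:380],None,fx=3,fy=3,interpolation=cv2.INTER_CUBIC))
E
```

```text
[0.54055948 0.24453614 0.14289488] [-4.28241732e+00  1.21324035e-02  1.79986462e+02] 0.01567927029170292 [ 0.454482    0.64293099 -1.00906557]
```

View pics/c7.png

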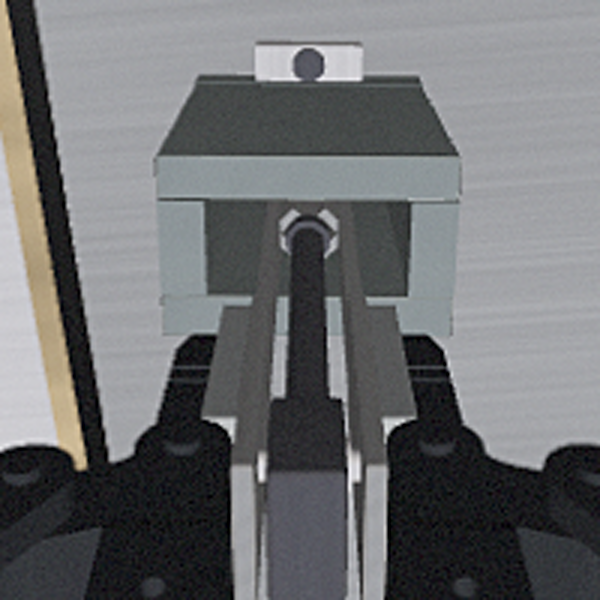

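The tongs are shut in the pocket around the rod foot, but the pin can't be told from this view. I'll lift out and check with the side camera.

Request:
step_arm --pt "0 0 -6 0 0 0" --pt "0 0 -10 0 0 0" --pt "0 0 -13 0 0 0" --pt "0 0 -15 0 0 0" --pt "0 0 -15 0 0 0" --pt "0 0 -15 0 0 0" --pt "0 0 -13 0 0 0" --pt "0 0 -8 0 0 0" --pt "0 0 0 0 0 0" --pt "0 0 0 0 0 0" --pt "0 0 0 0 0 0"

```text
t: 17.05
position: [0.5405, 0.2445, 0.2375]
ee_rot: [0.999, -0.037, -0.0, 0.0]
ft_force: [0.2, 0.3, -1.3]
grip_width: 0.0154
```

```bash
python3 - <<'E'
from h import *
i=snap('wrist','wl.png')[0];sd=snap('side','sl.png')[0]
s=bot.state();print(s['position'],s['grip_width'],s['ft_force'])
p=proj('sl.png',s['position']-[0,0,.06]).round().astype(int);print(p)
x0,y0=max(p[0]-50,0),max(p[1]-60,0);print(x0,y0)
a=cv2.resize(i[140:290,220:345],None,fx=3,fy=3,interpolation=cv2.INTER_CUBIC);b=cv2.resize(sd[y0:y0+150,x0:x0+130],None,fx=3,fy=3,interpolation=cv2.INTER_CUBIC)
print(a.shape,b.shape)
cv2.imwrite('pics/c8.png',np.hstack([a,b]) if a.shape[0]==b.shape[0] else b)
E
```

```text
[0.54051515 0.24457255 0.2377066 ] 0.014883878559465939 [-0.37370515 -0.47377191 -1.33728957]
[ 98 256]
48 196
(450, 375, 3) (450, 390, 3)
```

View pics/c8.png

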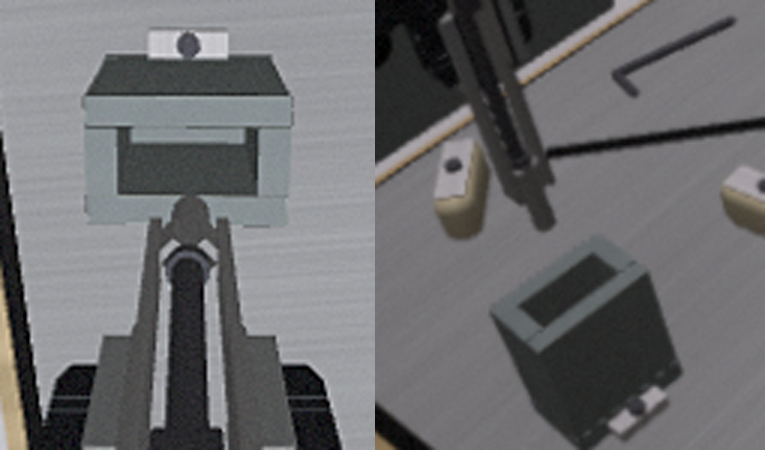

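The pin is held: it sticks out below the V tips in the wrist crop at (190,207) and in the side crop at (540,212). I'll carry it to the collet.

Request:
step_arm --pt "0.3 15 0 0 0 0" --pt "0.7 32 0 0 0 0" --pt "1 45 0 0 0 0" --pt "1 45 0 0 0 0" --pt "1 45 0 0 0 0" --pt "1 45 0 0 0 0" --pt "1 45 0 0 0 0" --pt "1 45 0 0 0 0" --pt "1 45 0 0 0 0" --pt "0.8 40 0 0 0 0" --pt "0.5 27 0 0 0 0" --pt "0.2 13 0 0 0 0"

```text
t: 18.65
position: [0.5162, -0.1992, 0.238]
ee_rot: [0.999, -0.039, -0.0, 0.0]
ft_force: [0.5, 0.9, -1.8]
grip_width: 0.0156
```

Request:
step_arm --pt "0 0 15 0 0 0" --pt "0 0 15 0 0 0" --pt "0 0 12 0 0 0" --pt "0 0 6 0 0 0" --pt "0 0 0 0 0 0" --pt "0 0 0 0 0 0"

```text
t: 19.4
position: [0.5175, -0.1968, 0.1906]
ee_rot: [0.999, -0.037, 0.0, 0.0]
ft_force: [-0.3, 0.3, -0.9]
grip_width: 0.0155
```

```bash
python3 - <<'E'
from h import *
i=snap('wrist','wk.png')[0]
s=bot.state();print(s['position'],R.from_quat(s['ee_rot']).as_euler('ZYX',degrees=True),s['grip_width'],s['ft_force'])
print(proj('wk.png',s['position']-[0,0,.095]),proj('wk.png',[.5168,-.1968,.0605]))
cv2.imwrite('pics/c9.png',cv2.resize(i[130:260,210:360],None,fx=4,fy=4,interpolation=cv2.INTER_CUBIC))
E
```

```text
[ 0.51743818 -0.1968858   0.19064753] [-4.28137843e+00 -5.30589650e-02  1.79984214e+02] 0.01505393152200877 [ 0.42675894 -0.86559344 -1.41306573]
[283.21976346 209.67906914] [283.09448837 198.43084459]
```

View pics/c9.png

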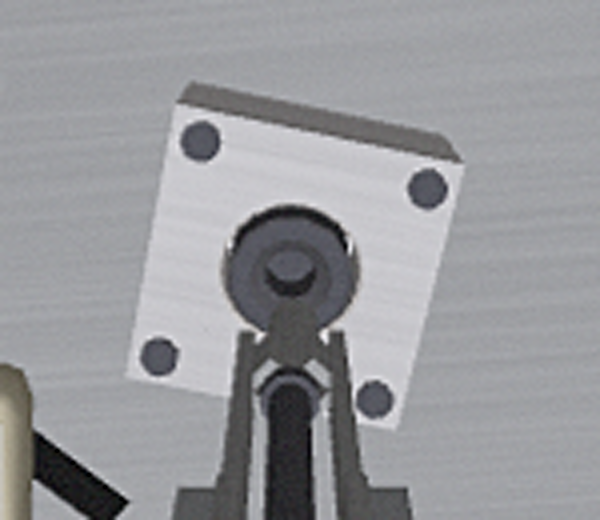

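The crop shows the collet centred at about (290,270) and the pin hanging at about (293,315), so they line up within about 1 mm. Lowering now.

Request:
step_arm --pt "-0.3 0 8 0 0 0" --pt "0 0 10 0 0 0" --pt "0 0 8 0 0 0" --pt "0 0 4 0 0 0" --pt "0 0 1.5 0 0 0" --pt "0 0 1.5 0 0 0" --pt "0 0 0 0 0 0"

```text
t: 20.32
position: [0.5169, -0.1969, 0.1572]
ee_rot: [0.999, -0.037, 0.0, 0.0]
ft_force: [0.2, 0.4, -1.9]
grip_width: 0.0152
```

Request:
step_arm --pt "0 0 1 0 0 0" --pt "0 0 1 0 0 0" --pt "0 0 1 0 0 0" --pt "0 0 0 0 0 0"

```text
t: 20.82
position: [0.5168, -0.1968, 0.154]
ee_rot: [0.999, -0.037, -0.0, 0.0]
ft_force: [0.1, -0.5, -1.7]
grip_width: 0.0152
```

Request:
step_arm --pt "0 0 1 0 0 0" --pt "0 0 1 0 0 0" --pt "0 0 0 0 0 0"

```text
t: 21.2
position: [0.5168, -0.1968, 0.152]
ee_rot: [0.999, -0.037, -0.0, 0.0]
ft_force: [0.0, 0.6, -1.4]
grip_width: 0.0152
```

Request:
step_arm --pt "0 0 1 0 0 0" --pt "0 0 1 0 0 0" --pt "0 0 1 0 0 0" --pt "0 0 0 0 0 0"

```text
t: 21.7
position: [0.5168, -0.1969, 0.149]
ee_rot: [0.999, -0.037, -0.0, 0.0]
ft_force: [0.1, 0.5, -1.0]
grip_width: 0.0154
```

Request:
step_arm --pt "0 0 1 0 0 0" --pt "0 0 1 0 0 0" --pt "0 0 1 0 0 0" --pt "0 0 0 0 0 0"

```text
t: 22.2
position: [0.5168, -0.1968, 0.146]
ee_rot: [0.999, -0.037, -0.0, 0.0]
ft_force: [0.0, 0.2, -0.7]
grip_width: 0.0152
```

Request:
step_arm --pt "0 0 1 0 0 0" --pt "0 0 1 0 0 0" --pt "0 0 1 0 0 0" --pt "0 0 0 0 0 0"

```text
t: 22.7
position: [0.5168, -0.1968, 0.143]
ee_rot: [0.999, -0.037, -0.0, 0.0]
ft_force: [0.1, -0.5, -1.7]
grip_width: 0.0149
```

Request:
step_arm --pt "0 0 1 0 0 0" --pt "0 0 1 0 0 0" --pt "0 0 0 0 0 0"

```text
t: 23.08
position: [0.5168, -0.1968, 0.141]
ee_rot: [0.999, -0.037, -0.0, 0.0]
ft_force: [-0.4, 0.2, -1.1]
grip_width: 0.0155
```

Request:
step_arm --pt "0 0 1 0 0 0" --pt "0 0 0.5 0 0 0" --pt "0 0 0 0 0 0"

```text
t: 23.45
position: [0.5168, -0.1969, 0.1396]
ee_rot: [0.999, -0.037, 0.0, 0.0]
ft_force: [-0.7, -0.3, -1.7]
grip_width: 0.0155
```

Request:
step_arm --pt "0 0 0.5 0 0 0" --pt "0 0 0.5 0 0 0" --pt "0 0 0 0 0 0"

```text
t: 23.82
position: [0.5169, -0.1968, 0.1387]
ee_rot: [0.999, -0.037, 0.0, 0.0]
ft_force: [0.0, -0.4, -1.0]
grip_width: 0.0154
```

Request:
step_arm --pt "0 0 0.5 0 0 0" --pt "0 0 0.5 0 0 0" --pt "0 0 0 0 0 0"

```text
t: 24.2
position: [0.5171, -0.1969, 0.1382]
ee_rot: [0.999, -0.037, 0.0, 0.0]
ft_force: [-1.9, 0.6, 5.4]
grip_width: 0.0153
```

Request:
step_arm --pt "0 0 0.5 0 0 0" --pt "0 0 0.5 0 0 0" --pt "0 0 0 0 0 0"

```text
t: 24.58
position: [0.5171, -0.1969, 0.1373]
ee_rot: [0.999, -0.037, 0.0, 0.0]
ft_force: [-1.9, 1.3, 5.6]
grip_width: 0.0154
```

Request:
step_arm --pt "0 0 0.5 0 0 0" --pt "0 0 0.5 0 0 0" --pt "0 0 0.5 0 0 0" --pt "0 0 0 0 0 0"

```text
t: 25.08
position: [0.517, -0.1969, 0.1358]
ee_rot: [0.999, -0.037, 0.0, 0.0]
ft_force: [-2.8, 0.4, 5.6]
grip_width: 0.0153
```

Request:
step_arm --pt "0 0 0.5 0 0 0" --pt "0 0 0.5 0 0 0" --pt "0 0 0 0 0 0"

```text
t: 25.45
position: [0.5171, -0.1969, 0.1348]
ee_rot: [0.999, -0.037, 0.0, 0.0]
ft_force: [-1.7, 0.2, 5.6]
grip_width: 0.0149
```

Request:
step_arm --pt "0 0 0.5 0 0 0" --pt "0 0 0.3 0 0 0" --pt "0 0 0 0 0 0"

```text
t: 25.82
position: [0.5171, -0.1969, 0.134]
ee_rot: [0.999, -0.037, 0.0, 0.0]
ft_force: [-1.9, 0.5, 5.5]
grip_width: 0.0152
```

Request:
step_arm --pt "0 0 0.4 0 0 0" --pt "0 0 0.4 0 0 0" --pt "0 0 0 0 0 0"

```text
t: 26.2
position: [0.5172, -0.197, 0.1338]
ee_rot: [0.999, -0.037, 0.001, 0.0]
ft_force: [-3.7, 1.6, 11.7]
grip_width: 0.0152
```

Request:
step_arm --pt "0 0 0.4 0 0 0" --pt "0 0 0 0 0 0"

```text
t: 26.45
position: [0.5173, -0.197, 0.1338]
ee_rot: [0.999, -0.037, 0.001, 0.0]
ft_force: [-4.3, 1.4, 13.3]
grip_width: 0.0156
```

Request:
step_arm --pt "0 0 0.4 0 0 0" --pt "0 0 0 0 0 0"

```text
t: 26.7
position: [0.5175, -0.1971, 0.1337]
ee_rot: [0.999, -0.037, 0.001, 0.0]
ft_force: [-3.7, 1.2, 16.3]
grip_width: 0.0154
```

Request:
step_arm --pt "0 0 0.35 0 0 0" --pt "0 0 0 0 0 0"

```text
t: 26.95
position: [0.5176, -0.197, 0.1337]
ee_rot: [0.999, -0.037, 0.001, 0.001]
ft_force: [-4.6, 1.9, 18.6]
grip_width: 0.0155
```

Request:
step_arm --pt "0 0 0 0 0 0" --pt "0 0 0 0 0 0" --pt "0 0 0 0 0 0" --pt "0 0 0 0 0 0" --pt "0 0 0 0 0 0"

```text
t: 27.58
position: [0.5176, -0.197, 0.1337]
ee_rot: [0.999, -0.037, 0.001, 0.001]
ft_force: [-5.0, 2.0, 18.1]
grip_width: 0.0155
```

The set press held at about 19.5 N on the pin for over 0.6 s. I'll ease off, open to the light squeeze and lift.

Request:
step_arm --pt "0 0 -0.6 0 0 0" --pt "0 0 -0.6 0 0 0" --pt "0 0 -0.5 0 0 0" --pt "0 0 0 0 0 0"

```text
t: 28.08
position: [0.5171, -0.197, 0.1339]
ee_rot: [0.999, -0.037, 0.0, 0.0]
ft_force: [-2.5, 0.6, 6.0]
grip_width: 0.0151
```

Request:
step_arm --pt "0 0 0 0 0 0" --pt "0 0 0 0 0 0" --pt "0 0 0 0 0 0" --pt "0 0 0 0 0 0" --pt "0 0 0 0 0 0" --pt "0 0 0 0 0 0" --gripper 0.36

```text
t: 28.82
position: [0.5168, -0.1968, 0.133]
ee_rot: [0.999, -0.037, 0.0, 0.0]
ft_force: [-0.1, -0.4, -0.3]
grip_width: 0.0309
```

Request:
step_arm --pt "0 0 -3 0 0 0" --pt "0 0 -4 0 0 0" --pt "0 0 -5 0 0 0" --pt "0 0 -8 0 0 0" --pt "0 0 -15 0 0 0" --pt "0 0 -18 0 0 0" --pt "0 0 -18 0 0 0" --pt "0 0 -15 0 0 0" --pt "0 0 0 0 0 -5" --pt "0 0 0 0 0 -4.8" --pt "0 0 0 0 0 0" --pt "0 0 0 0 0 0"

```text
t: 30.32
position: [0.5168, -0.1969, 0.2193]
ee_rot: [0.999, 0.047, 0.0, 0.0]
ft_force: [-0.8, 0.2, -0.8]
grip_width: 0.0308
```

```bash
python3 - <<'E'
from h import *
i=snap('wrist','wr.png')[0];sd=snap('side','sr.png')[0]
s=bot.state();Rm=R.from_quat(s['ee_rot']).as_matrix();P=s['position']
print(P,R.from_quat(s['ee_rot']).as_euler('ZYX',degrees=True),s['grip_width'],s['ft_force'])
d=Rm.T@(np.array([.5495,-.0094,P[2]])-P);print('to stand (tool mm)',d*1e3)
print(proj('sr.png',[.517,-.197,.06]))
cv2.imwrite('pics/c10.png',np.hstack([cv2.resize(i[130:280,205:355],None,fx=3,fy=3),cv2.resize(sd[140:215,250:325],None,fx=6,fy=6,interpolation=cv2.INTER_CUBIC)[:450]]))
E
```

```text
[ 0.51683669 -0.19680671  0.21915664] [ 5.44985735e+00 -8.44620732e-04  1.79996811e+02] 0.030790333460851704 [-0.25345824 -0.35782832 -0.87548202]
to stand (tool mm) [ 5.03145403e+01 -1.83457395e+02 -9.46889582e-03]
[288.0749268  178.75978875]
```

View pics/c10.png

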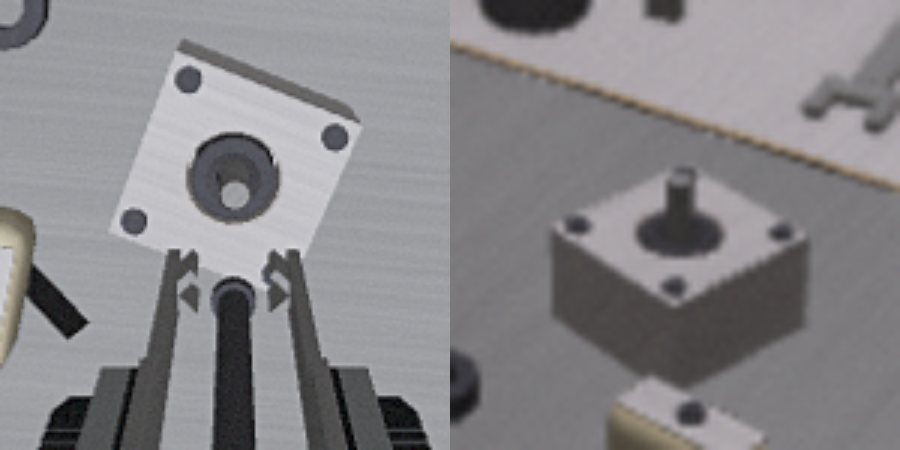

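The pin stands upright in the collet, which now sits flush with the block. The tongs are open and centred in the fingers. Next I'll return them to the stand.

Request:
step_arm --pt "4.3 -15.5 0 0 0 0" --pt "9 -33 0 0 0 0" --pt "12 -44 0 0 0 0" --pt "12 -44 0 0 0 0" --pt "9 -32 0 0 0 0" --pt "4 -15 0 0 0 0" --pt "0 0 15 0 0 0" --pt "0 0 20 0 0 0" --pt "0 0 15 0 0 0" --pt "0 0 10 0 0 0" --pt "0 0 0 0 0 0" --pt "0 0 0 0 0 0"

```text
t: 31.92
position: [0.5496, -0.0095, 0.1596]
ee_rot: [0.999, 0.048, 0.0, 0.0]
ft_force: [0.1, 0.1, -2.0]
grip_width: 0.0307
```

```bash
python3 - <<'E'
from h import *
i=snap('wrist','wz.png')[0]
s=bot.state();Rm=R.from_quat(s['ee_rot']).as_matrix();P=s['position']
print(P,R.from_quat(s['ee_rot']).as_euler('ZYX',degrees=True),s['grip_width'],s['ft_force'])
cv2.imwrite('pics/c11.png',cv2.resize(i[130:280,205:355],None,fx=4,fy=4,interpolation=cv2.INTER_CUBIC))
E
```

```text
[ 0.54968913 -0.00934757  0.1597494 ] [ 5.51404277e+00 -6.79976983e-02  1.79988223e+02] 0.03070141435083519 [-0.27544468  0.45677438 -0.58305297]
```

Request:
step_arm --pt "0 0 8 0 0 0" --pt "0 0 8 0 0 0" --pt "0 0 2 0 0 0" --pt "0 0 2 0 0 0" --pt "0 0 2 0 0 0" --pt "0 0 2 0 0 0" --pt "0 0 2 0 0 0" --pt "0 0 0 0 0 0"

```text
t: 32.98
position: [0.5492, -0.0093, 0.1329]
ee_rot: [0.999, 0.048, -0.0, 0.0]
ft_force: [-0.6, -0.4, -1.5]
grip_width: 0.0304
```

Request:
step_arm --pt "0 0 4 0 0 0" --pt "0 0 4 0 0 0" --pt "0 0 4 0 0 0" --pt "0 0 4 0 0 0" --pt "0 0 4 0 0 0" --pt "0 0 4 0 0 0" --pt "0 0 3 0 0 0" --pt "0 0 2 0 0 0" --pt "0 0 2 0 0 0" --pt "0 0 0 0 0 0"

```text
t: 34.22
position: [0.5492, -0.0093, 0.102]
ee_rot: [0.999, 0.048, -0.0, 0.0]
ft_force: [-0.6, 0.3, -0.6]
grip_width: 0.031
```

Request:
step_arm --pt "0 0 2 0 0 0" --pt "0 0 2 0 0 0" --pt "0 0 2 0 0 0" --pt "0 0 0 0 0 0"

```text
t: 34.72
position: [0.5491, -0.0094, 0.0959]
ee_rot: [0.999, 0.048, -0.0, 0.0]
ft_force: [-0.7, -0.6, -0.1]
grip_width: 0.0307
```

Request:
step_arm --pt "0 0 1 0 0 0" --pt "0 0 1 0 0 0" --pt "0 0 0 0 0 0"

```text
t: 35.1
position: [0.5492, -0.0093, 0.094]
ee_rot: [0.999, 0.048, 0.0, 0.0]
ft_force: [1.2, -0.4, -1.1]
grip_width: 0.0304
```

Request:
step_arm --pt "0 0 0.7 0 0 0" --pt "0 0 0.5 0 0 0" --pt "0 0 0 0 0 0"

```text
t: 35.48
position: [0.5492, -0.0093, 0.0928]
ee_rot: [0.999, 0.048, -0.0, 0.0]
ft_force: [0.1, 0.0, -1.4]
grip_width: 0.0309
```

Request:
step_arm --pt "0 0 0.5 0 0 0" --pt "0 0 0.5 0 0 0" --pt "0 0 0 0 0 0"

```text
t: 35.85
position: [0.5494, -0.0094, 0.092]
ee_rot: [0.999, 0.048, 0.0, 0.0]
ft_force: [-0.9, 0.0, 0.8]
grip_width: 0.0305
```

Request:
step_arm --pt "0 0 0.4 0 0 0" --pt "0 0 0.4 0 0 0" --pt "0 0 0 0 0 0"

```text
t: 36.22
position: [0.5499, -0.0092, 0.0919]
ee_rot: [0.999, 0.048, 0.001, 0.0]
ft_force: [-0.6, 1.1, 6.6]
grip_width: 0.0305
```

On the floor. Ease 0.5 mm up, release, then lift away straight up.

Request:
step_arm --pt "0 0 -0.5 0 0 0" --pt "0 0 0 0 0 0"

```text
t: 36.48
position: [0.5497, -0.0092, 0.0919]
ee_rot: [0.999, 0.048, 0.001, 0.0]
ft_force: [1.3, 0.9, 3.8]
grip_width: 0.031
```

Request:
step_arm --pt "0 0 0 0 0 0" --pt "0 0 0 0 0 0" --pt "0 0 0 0 0 0" --pt "0 0 0 0 0 0" --pt "0 0 0 0 0 0" --pt "0 0 0 0 0 0" --pt "0 0 0 0 0 0" --pt "0 0 0 0 0 0" --gripper 1

```text
t: 37.48
position: [0.5493, -0.0094, 0.0916]
ee_rot: [0.999, 0.048, 0.0, 0.0]
ft_force: [0.1, 0.2, -0.0]
grip_width: 0.0852
```

Request:
step_arm --pt "0 0 -5 0 0 0" --pt "0 0 -10 0 0 0" --pt "0 0 -18 0 0 0" --pt "0 0 -25 0 0 0" --pt "0 0 -30 0 0 0" --pt "0 0 -30 0 0 0" --pt "0 0 -20 0 0 0" --pt "-30 0 0 0 0 0" --pt "-35 0 0 0 0 0" --pt "-25 0 0 0 0 0" --pt "0 0 0 0 0 0" --pt "0 0 0 0 0 0"

```text
t: 38.98
position: [0.4603, -0.0179, 0.2305]
ee_rot: [0.999, 0.048, 0.001, 0.0]
ft_force: [-0.1, 0.9, -0.0]
grip_width: 0.0851
```

```bash
python3 - <<'E'
from h import *
i=snap('wrist','wf.png')[0];sd=snap('side','sf.png')[0]
s=bot.state();print(s['position'],s['grip_width'],s['ft_force'])
s0=cv2.imread('pics/side0.png')
d=cv2.absdiff(sd,s0).max(2)
for n,(x0,y0,x1,y1) in dict(stand=(195,175,250,250),collet=(262,160,315,205),mag=(86,275,152,345)).items():
  m=d[y0:y1,x0:x1]>45; ys,xs=np.nonzero(m);print(n,m.sum(),(xs.min()+x0,xs.max()+x0,ys.min()+y0,ys.max()+y0) if m.any() else '')
# tongs head block in wrist: bluish-dark blob
q=[.5502,-.0085,.139];print('expected head px',proj('wf.png',q))
p=proj('wf.png',q).round().astype(int)
g=cv2.cvtColor(i,cv2.COLOR_BGR2GRAY)
c=g[p[1]-26:p[1]+26:2,p[0]-30:p[0]+32:2]
print('\n'.join(''.join(' .:-=+*#%@'[v*10//256] for v in r) for r in c))
E
```

```text
[ 0.46033078 -0.01778795  0.22990545] 0.08542388142348487 [ 0.62297008 -0.22701453  0.13283861]
stand 0 
collet 27 (np.int64(283), np.int64(293), np.int64(169), np.int64(175))
mag 0 
expected head px [282.2883588   91.65073871]<stdin>:13: RuntimeWarning: overflow encountered in scalar multiply
Traceback (most recent call last):
OverflowError: Python integer 256 out of bounds for uint8
```

```bash
python3 -c "
from bench import bot
print(bot.job_done(),bot.state()['t'])"
```

```text
the job is handed in; nothing more can be done
the job is handed in; nothing more can be done
```

I handed the job in at about 39 s of the 72 s allowed, with the pin set in the collet and the tongs back in their stand. The hand-in gives no verdict, so the results below rest on my own checks.

**What I did:**
- **Pin out:** I took the tongs from the stand in a light squeeze, shut them on the pin in the magazine pocket and lifted it clear. The wrist and side pictures both showed the pin held below the tips.
- **Collet set:** I stood the pin in the collet and pushed both down about 4.7 mm to the hard stop. I then held a press of about 19.5 N for just over 0.6 s, allowing for the tongs' weight in the force reading.
- **Tongs back:** I lowered them until they touched the stand floor, with the wrist reading about 7 N upwards. Then I released them and moved the arm clear.

**Last checks:**
- **Pin and collet:** a side picture after the press shows the pin upright and the collet flush with its block.
- **Stand and magazine:** a side-camera comparison with the start picture found no change at either.
- **Contact:** the wrist force was near zero at the end, so nothing was touching the robot. The highest upward wrist reading I saw was 18.6 N.

**What failed or disagreed:**
- **Grip width:** the gripper read 15.3 mm when shut on the pin, not the expected 20 mm. I went by the pictures that the pin was held.
- **Side load:** the set press carried about 5 N sideways.
- **Pictures:** I ran out of picture views before the tongs went back. Their final pose was checked only by the side-camera comparison and by feel, because my extra wrist-image check of the head block crashed.

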